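# Turn a baking plate over against the backrest

## Task

The baking plate lies face down: lever it up against the sloping wooden backrest, flat side to the board and lower edge at its foot, and let go so that it stands there leaning by itself; then lay it flat in the middle of the cork mat with the round baking face up. Lower it gently, never letting it drop or topple, and leave the tin, the timer and the cup where they stand.

Things in the scene. Friction and masses are not known exactly. Their poses are not given: they have to be found in the camera images.
- baking_plate: dark square cast plate, 136 x 136 x 10 mm, 0.4 to 0.65 kg, flat on one side, a round baking face (76 mm across, raised 24 mm) on the other. It starts on that face: the square's rim is free, 24 to 34 mm above the table, overhanging 30 mm all round. Origin: centre of the round face's outer surface; x, y along the sides; +z out of the flat side, 34 mm on (up at the start, down when turned over)
- backrest: fixed wooden board, 180 mm wide, front face leaning back 16 degrees (88 mm along the slope, top edge at x 24, z 85 mm); base behind it to x 80 mm. Origin: middle of the front face's foot, on the table; y along the foot, +x into the board. The plate starts on its -x side, its near edge 0 to 30 mm from the foot, turned up to 7 degrees; leaning, it stands stably, lower edge at the foot
- cork_mat: square cork mat, 165 x 165 mm, 3 mm thick, fixed to the table; origin at the centre of its underside, axes along its sides
- vanilla_tin: bystander: round tin with green label, 66 mm across, 70 mm tall, origin at the centre of its foot
- twist_timer: bystander: white round timer with red knob, 67 mm across, 50 mm tall, origin at the centre of its foot
- spice_cup: bystander: pale green cup, 71 mm across, 41 mm tall, origin at the centre of its foot

How it is judged:
By the outcome, as a careful person would: the job done as asked, in the order asked, and still so for the second after the job is handed in, with the robot touching nothing.
It also fails if it takes over 67 s, if anything falls off the work surface, if the arm or the gripper's body presses on something with over 40 N, if the wrist force passes 120 N, or if a joint passes its speed limit or range.

## Robot

A 6-joint arm with a two-finger parallel gripper is mounted at the origin on a cart in front of the work surface, level with it; the furniture and walls round the work are solid. World frame = base frame: x ahead of the robot, y to its left, z up, the work surface at z = 0. Lengths are in m, angles in rad, forces in N, time in s.
With the tool pointing down it reaches from about 0.3 to 0.775 m from the base axis. Payload 14.6 kg.
Tool frame: the origin (TCP) lies between the finger pads; the fingertips stand ctrl.tip_extent ahead of it and the grasp point (between the pads) lies 3 mm ahead of it (ctrl.tip_extent is the distance from the TCP to the fingertips, in m); z points along the fingers, y is the line along which they close (so a half turn about z gives the same grasp; the last joint's range is limited). The gripper opens to 94 mm and grips with 3 to 60 N. Pads are 16 mm wide; open, the fingers measure 119 mm over their backs; the gripper's body (75 mm by 177 mm) begins 78 mm behind the grasp point.
Start: joints at [1.162, 0.3, 1.521, -0, 1.321, -0.067], TCP at [0.184, 0.518, 0.227] pointing down, gripper open.
Joint ranges: [-3.03, 3.03], [-0.79, 2.21], [0.23, 2.52], [-1.04, 4.18], [0, 3.07], [-2.55, 2.55]. Speed limits (rad/s): [2.22, 2.22, 2.57, 3.14, 3.14, 3.14].

## Interface

Orientations are given as [roll, pitch, yaw] about the fixed x, y, z axes, in that order (R = Rz(yaw) Ry(pitch) Rx(roll)).
In Python, from station import ctrl gives the robot as it stands.
- The arm moves only by the shell command python3 shift.py 'ROWS' [OPENING] [FORCE]. ROWS is a JSON list of rows, 1 to 10 of them, each of 6 numbers: dx, dy, dz in m, then a rotation vector rx, ry, rz in rad; each row shifts and turns the commanded pose from where the row before left it, along the tool's axes as they then stand; what a row does not reach is not made up. A row lasts 1/10 s, in which the tool goes at most 0.05 m and 0.15 rad, less where a joint would pass 70% of its speed; a pose out of reach is approached as far as the arm can. OPENING is the finger opening in m, set as the command begins (- or left out keeps the last). The fingers move at their own pace and stop on an object; FORCE is the grip in N (left out, the last holds). Time passes only in rows, so rows that do not move let the fingers close. It prints the time, the measured TCP pose, the force, the opening and the grip force at its end.
- ctrl.get_obs(): the state, without advancing time (a new reading comes with each control period).
- ctrl.camera(name): name is "scene" or "top"; returns a dict with "pixels" (480x640x3 uint8, blue, green, red), "fx", "fy", "cx", "cy" (pixels), "extrinsics" (4x4, takes a point from camera to world coordinates). Camera axes: x right, y up, looking along -z (the intrinsics and any distortion apply to the point x, -y, -z); pixel columns grow to the right and rows downward; lengths in m; the calibration is good to about 2 mm. A picture is of the moment at which its call begins. There is no depth.
- ctrl.hand_in(): hands the job in; it is judged then, once.
The state is a dict: "time_s": time; "qpos": joint angles; "joint_vel": joint speeds; "tau": joint torques, N m; "ee_pos": TCP position; "eef_rot": TCP orientation; "force": force on the tool from outside, world axes, zero at the start; "moment": the same for the moment, N m; "grip_width": finger opening in m; "grip_force": force on a finger pad.
Only numpy, scipy, OpenCV 4.12 (cv2) and the standard library are available. Lean on these libraries where they do the work, as an engineer would, in place of code of your own. Each camera call takes 0.05 s, during which the arm holds its last target. There are 200 camera calls.

## Working session

There is one attempt and no reset: what is moved stays moved. The work goes in short steps, Python scripts to look and compute and a shell command to move; the robot and the scene stay as the last step left them, time stands still between calls to the robot, and variables do not carry over. Pictures are saved under pics/ and viewed, at most 10 in all, crops included, and the job is handed in when it is done.

```bash
ls; mkdir -p pics; python3 - <<'E'
from station import ctrl
import cv2, numpy as np
for n in ("scene","top"):
    c=ctrl.camera(n); cv2.imwrite(f"pics/{n}0.png",c["pixels"])
    print(n,c["fx"],c["fy"],c["cx"],c["cy"],[k for k in c]); print(np.round(c["extrinsics"],4).tolist())
print(ctrl.get_obs(), ctrl.tip_extent)
E
```

```text
pics
shift.py
station.py
scene 589.3622996584409 589.3622996584409 318.6374577728106 236.5064828317552 ['pixels', 'fx', 'fy', 'cx', 'cy', 'extrinsics']
[[0.482, 0.4022, -0.7784, -0.2442], [-0.876, 0.2049, -0.4366, -0.6215], [-0.0161, 0.8923, 0.4512, 0.4943], [0.0, 0.0, 0.0, 1.0]]
top 438.0857120946195 438.0857120946195 323.0583982420122 241.1091997281463 ['pixels', 'fx', 'fy', 'cx', 'cy', 'extrinsics']
[[-0.0184, 0.9855, -0.1689, 0.423], [-0.9998, -0.0181, 0.0037, -0.1669], [0.0005, 0.169, 0.9856, 0.8639], [0.0, 0.0, 0.0, 1.0]]
{'time_s': 0.1, 'qpos': array([ 1.16239806e+00,  3.00416527e-01,  1.52154980e+00, -2.52740852e-05,
        1.32071161e+00, -6.66249295e-02]), 'joint_vel': array([-0.00062156, -0.00126217, -0.00295198, -0.00173081, -0.00109256,
       -0.00054335]), 'tau': array([ 4.39002915e-04, -5.32646549e+01, -3.53281581e+01,  7.08582276e-02,
        2.36070558e-02, -1.01256637e-04]), 'ee_pos': array([0.18426746, 0.51797087, 0.22692949]), 'eef_rot': array([-3.14050815e+00, -4.78267713e-05,  2.79982556e+00]), 'force': array([ 0.35703876,  0.20526569, -0.29385336]), 'moment': array([-0.00777841, -0.07219864,  0.00517738]), 'grip_force': 0.0, 'grip_width': 0.09390967289503216} 0.022
```

View pics/scene0.png

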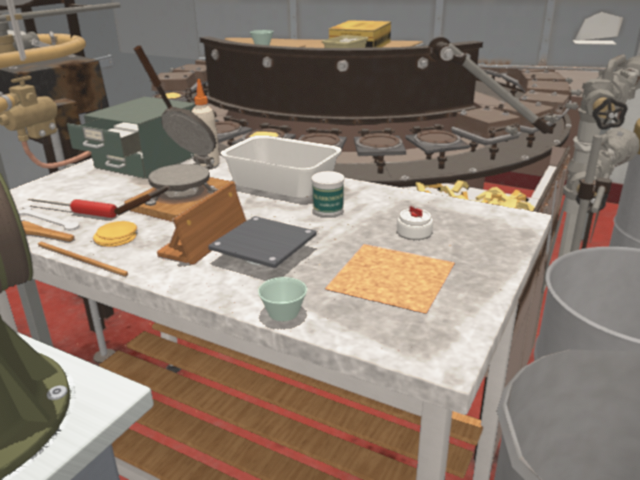

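View pics/top0.png

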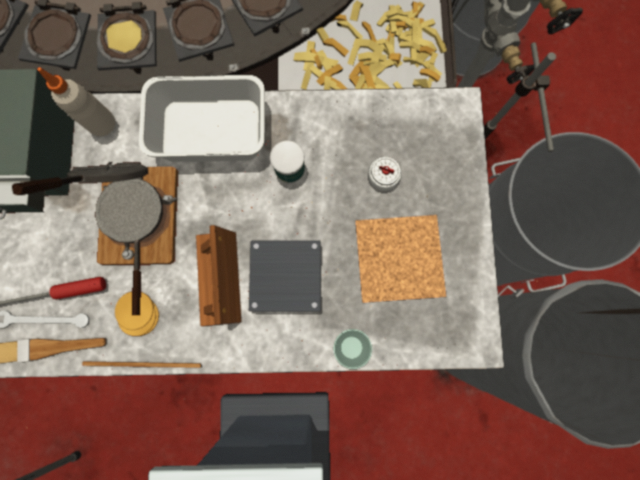

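The scene view shows the backrest at about (205,220), the plate at (265,240), the mat at (392,276), the cup at (283,300), the tin at (328,193) and the timer at (414,222). The top view shows the backrest at cols 198–240, the plate at (285,276), the mat at (400,258), the cup at (352,348), the tin at (288,160) and the timer at (384,173). The backrest's +x therefore points along world +y.

```bash
cat > h.py <<'E'
import numpy as np, cv2
from scipy.spatial.transform import Rotation as R
def ray(c,uv,z):
    uv=np.atleast_2d(np.asarray(uv,float)); E=c["extrinsics"]
    d=np.c_[(uv[:,0]-c["cx"])/c["fx"],-(uv[:,1]-c["cy"])/c["fy"],-np.ones(len(uv))]@E[:3,:3].T
    o=E[:3,3]; return o+d*((z-o[2])/d[:,2])[:,None]
def proj(c,P):
    E=c["extrinsics"]; p=(np.atleast_2d(P)-E[:3,3])@E[:3,:3]
    return np.c_[c["cx"]+c["fx"]*p[:,0]/-p[:,2], c["cy"]-c["fy"]*p[:,1]/-p[:,2]]
E
python3 - <<'E'
from station import ctrl
from h import *
c=ctrl.camera("top"); im=c["pixels"]; hsv=cv2.cvtColor(im,cv2.COLOR_BGR2HSV)
def blob(mask,roi,z,name):
    m=np.zeros(mask.shape,np.uint8); x0,y0,x1,y1=roi; m[y0:y1,x0:x1]=mask[y0:y1,x0:x1]
    m=cv2.morphologyEx(m.astype(np.uint8),cv2.MORPH_CLOSE,np.ones((5,5)))
    cs,_=cv2.findContours(m,cv2.RETR_EXTERNAL,cv2.CHAIN_APPROX_NONE); k=max(cs,key=cv2.contourArea)[:,0]
    P=ray(c,k,z)[:,:2]; r=cv2.minAreaRect((P*1000).astype(np.float32)); print(name,np.round(r[0],1),np.round(r[1],1),round(r[2],2)); return r
blob((hsv[...,2]<100),(243,232,330,322),.034,"plate")
blob((hsv[...,1]>90)&(hsv[...,0]<25),(345,205,455,310),.003,"mat")
cr=im[215:335,190:335]; cr=cv2.resize(cr,None,fx=5,fy=5,interpolation=cv2.INTER_CUBIC); cv2.imwrite("pics/c1.png",cr)
for n,uv,z in (("tin",(287,157),.07),("timer",(384,171),.05),("cup",(352,348),.041)): print(n,ray(c,uv,z).round(3))
s=ctrl.camera("scene"); cv2.imwrite("pics/c2.png",cv2.resize(s["pixels"][170:280,150:330],None,fx=4,fy=4,interpolation=cv2.INTER_CUBIC))
E
```

```text
plate [498.5 -96.8] [136.1 136.6] 88.95
mat [ 534.5 -321.3] [164.7 165.1] 2.99
tin [[ 0.722 -0.104  0.07 ]]
timer [[ 0.698 -0.291  0.05 ]]
cup [[ 0.365 -0.219  0.041]]
```

View pics/c1.png

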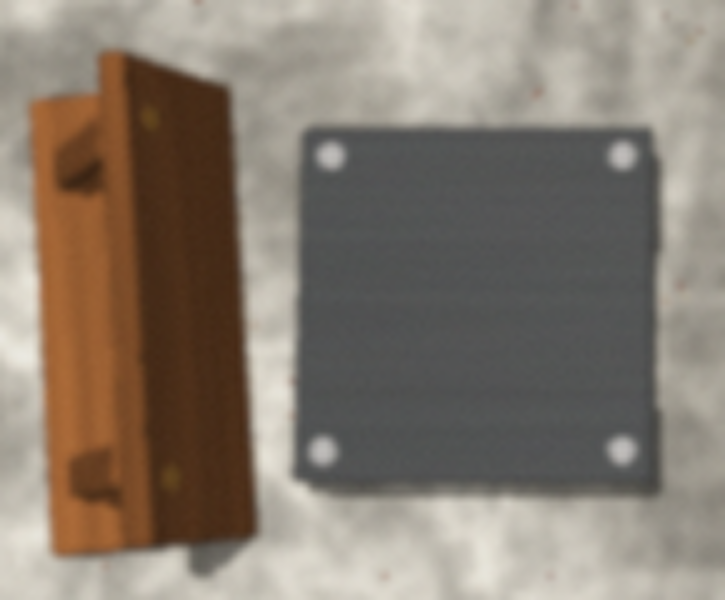

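View pics/c2.png

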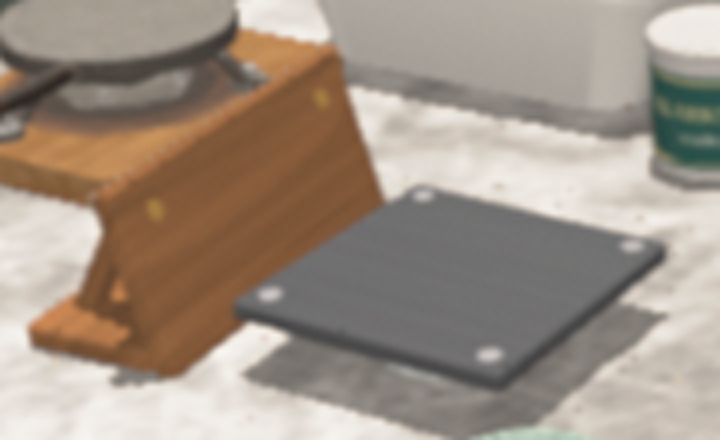

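The top crop shows the front foot corners of the board at crop pixels (230,88) and (256,536). The plate is clear of the board, and its top side is almost parallel to the world axes. The scene crop confirms the free rim all round.

```bash
python3 - <<'E'
from station import ctrl
from h import *
c=ctrl.camera("top"); s=ctrl.camera("scene")
A=ray(c,[[190+(u+.5)/5-.5,215+(v+.5)/5-.5] for u,v in((230,88),(256,536))],0); print(A.round(4), np.linalg.norm(A[0]-A[1]))
B=ray(s,[[150+(180+.5)/4-.5,170+(374.5)/4-.5]],0); print("near foot corner by scene",B.round(4))
d=(A[0]-A[1])[:2]; print("mid",A.mean(0).round(4),"foot dir deg from +x", np.degrees(np.arctan2(d[1],d[0])))
# plate corners from scene
print(ray(s,[[150+(u+.5)/4-.5,170+(v+.5)/4-.5] for u,v in((418,184),(665,243),(500,377),(238,307))],.034).round(4))
E
```

```text
[[ 0.5924  0.0051  0.    ]
 [ 0.4152 -0.0077  0.    ]] 0.17763575019692857
near foot corner by scene [[ 0.423 -0.002  0.   ]]
mid [ 0.5038 -0.0013  0.    ] foot dir deg from +x 4.128681788540397
[[ 0.5709 -0.0268  0.034 ]
 [ 0.5687 -0.1601  0.034 ]
 [ 0.4337 -0.1602  0.034 ]
 [ 0.4337 -0.0292  0.034 ]]
```

```bash
python3 shift.py '[[0,0,0,0,0,0]]' 0.094
```

```text
time_s: 0.4
ee_pos: [0.1843, 0.5181, 0.2274]
eef_rot: [-3.141, -0.0, 2.8]
force: [0.9, 0.2, -0.6]
grip_width: 0.0942
grip_force: 0.0
```

```bash
cat >> h.py <<'E'
def tool(th,az=90,roll=0):
    """tool z points to azimuth az, th deg below horizontal (th>90 goes past vertical); roll 0: tool y up / in that vertical plane"""
    a,t=np.radians([az,th]); h=np.array([np.cos(a),np.sin(a),0]); k=np.array([0,0,1.])
    z=h*np.cos(t)-k*np.sin(t); y=h*np.sin(t)+k*np.cos(t); M=np.c_[np.cross(y,z),y,z]
    return M@R.from_euler('z',roll,degrees=True).as_matrix()
def plan(obs,p,M,N):
    R0=R.from_euler('xyz',obs["eef_rot"]); w=(R0.inv()*R.from_matrix(M)).as_rotvec()/N
    S=sum((R0*R.from_rotvec(w*k)).as_matrix() for k in range(N))
    d=np.linalg.solve(S,np.asarray(p)-obs["ee_pos"]); print(N,"rows of",np.round(np.r_[d,w],4).tolist(),"|d|",np.linalg.norm(d).round(4),"|w|",np.linalg.norm(w).round(4))
E
python3 - <<'E'
from h import *
F=R.from_euler('z',np.pi/2)
for name,M,q1s in (("lever40",tool(40),(-.6,-.5)),("lean106",tool(106,94),(0,.1)),("boss",tool(16,94,90),(-.5,-.7)),("down",tool(90,90),(-.4,)),("place",tool(90,94,90),(-.55,))):
  for roll in (0,180):
    for q1 in q1s:
      for phi in (1.4,2.0):
        e=(R.from_euler('ZY',[q1,phi]).inv()*R.from_matrix(M)*R.from_euler('z',roll,degrees=True)*F.inv()).as_euler('ZYZ')
        print(name,roll,q1,phi,e.round(2))
E
```

```text
lever40 0 -0.6 1.4 [ 0.85  2.14 -1.84]
lever40 0 -0.6 2.0 [ 0.69  1.7  -2.28]
lever40 0 -0.5 1.4 [ 0.87  2.06 -1.77]
lever40 0 -0.5 2.0 [ 0.74  1.64 -2.21]
lever40 180 -0.6 1.4 [0.85 2.14 1.3 ]
lever40 180 -0.6 2.0 [0.69 1.7  0.86]
lever40 180 -0.5 1.4 [0.87 2.06 1.37]
lever40 180 -0.5 2.0 [0.74 1.64 0.93]
lean106 0 0 1.4 [-0.28  1.72 -1.69]
lean106 0 0 2.0 [-0.31  1.14 -1.51]
lean106 0 0.1 1.4 [-0.28  1.74 -1.59]
lean106 0 0.1 2.0 [-0.3   1.17 -1.42]
lean106 180 0 1.4 [-0.28  1.72  1.46]
lean106 180 0 2.0 [-0.31  1.14  1.63]
lean106 180 0.1 1.4 [-0.28  1.74  1.55]
lean106 180 0.1 2.0 [-0.3   1.17  1.72]
boss 0 -0.5 1.4 [1.35 2.16 0.02]
boss 0 -0.5 2.0 [ 1.05  1.94 -0.61]
boss 0 -0.7 1.4 [ 1.35  2.35 -0.04]
boss 0 -0.7 2.0 [ 0.92  2.09 -0.72]
boss 180 -0.5 1.4 [ 1.35  2.16 -3.12]
boss 180 -0.5 2.0 [1.05 1.94 2.53]
boss 180 -0.7 1.4 [1.35 2.35 3.11]
boss 180 -0.7 2.0 [0.92 2.09 2.42]
down 0 -0.4 1.4 [ 0.    1.74 -1.97]
down 0 -0.4 2.0 [ 0.    1.14 -1.97]
down 180 -0.4 1.4 [0.   1.74 1.17]
down 180 -0.4 2.0 [0.   1.14 1.17]
place 0 -0.55 1.4 [ 0.    1.74 -0.62]
place 0 -0.55 2.0 [ 0.    1.14 -0.62]
place 180 -0.55 1.4 [-0.    1.74  2.52]
place 180 -0.55 2.0 [0.   1.14 2.52]
```

```bash
python3 - <<'E'
from station import ctrl
from h import *
o=ctrl.get_obs()
plan(o,[.4985,-.20,.30],tool(90,90,180),30)
E
```

```text
30 rows of [-0.0319, 0.019, -0.0024, -0.0, 0.0, 0.0933] |d| 0.0372 |w| 0.0933
```

```bash
python3 shift.py '[[0,0,-0.03,0,0,0],[0,0,-0.03,0,0,0],[-0.027,-0.028,0,0,0,0],[-0.027,-0.028,0,0,0,0],[-0.027,-0.028,0,0,0,0],[-0.027,-0.028,0,0,0,0],[-0.027,-0.028,0,0,0,0],[-0.027,-0.028,0,0,0,0],[-0.027,-0.028,0,0,0,0],[-0.027,-0.028,0,0,0,0]]'; python3 shift.py '[[-0.027,-0.028,0,0,0,0],[-0.027,-0.028,0,0,0,0],[-0.027,-0.028,0,0,0,0],[-0.027,-0.028,0,0,0,0],[-0.027,-0.028,0,0,0,0],[-0.027,-0.028,0,0,0,0],[-0.027,-0.028,0,0,0,0],[-0.027,-0.028,0,0,0,0],[-0.027,-0.028,0,0,0,0],[-0.027,-0.028,0,0,0,0]]'; python3 - <<'E'
from station import ctrl
from h import *
o=ctrl.get_obs()
print(o["qpos"].round(2))
plan(o,[.4985,-.24,.28],tool(90,90,180),20)
E
```

```text
time_s: 1.4
ee_pos: [0.313, 0.2333, 0.2876]
eef_rot: [3.141, 0.0, 2.8]
force: [0.5, 0.8, 0.5]
grip_width: 0.094
grip_force: 0.0
time_s: 2.4
ee_pos: [0.4737, -0.1212, 0.2875]
eef_rot: [3.142, 0.0, 2.8]
force: [1.2, 0.1, -0.2]
grip_width: 0.0942
grip_force: 0.0
[-0.33  0.12  1.6   0.    1.42 -1.55]
20 rows of [-0.0082, 0.0026, 0.0004, 0.0, 0.0, 0.14] |d| 0.0086 |w| 0.14
```

```bash
python3 shift.py '[[0,0,0,0,0,0.14],[0,0,0,0,0,0.14],[0,0,0,0,0,0.14],[0,0,0,0,0,0.14],[0,0,0,0,0,0.14],[0,0,0,0,0,0.14],[0,0,0,0,0,0.14],[0,0,0,0,0,0.14],[0,0,0,0,0,0.14],[0,0,0,0,0,0.14]]'; python3 shift.py '[[0,0,0,0,0,0.14],[0,0,0,0,0,0.14],[0,0,0,0,0,0.14],[0,0,0,0,0,0.14],[0,0,0,0,0,0.14],[0,0,0,0,0,0.14],[0,0,0,0,0,0.14],[0,0,0,0,0,0.14],[0,0,0,0,0,0.14],[0,0,0,0,0,0.14]]'; python3 - <<'E'
from station import ctrl
from h import *
o=ctrl.get_obs()
print(o["qpos"].round(2))
plan(o,[.4985,-.26,.20],tool(30,90,180),10)
E
```

```text
time_s: 3.4
ee_pos: [0.4733, -0.1196, 0.2875]
eef_rot: [3.142, -0.0, 1.394]
force: [-0.6, 0.2, 0.6]
grip_width: 0.0939
grip_force: 0.0
time_s: 4.4
ee_pos: [0.4733, -0.1195, 0.2875]
eef_rot: [-3.142, -0.0, -0.006]
force: [-0.2, -0.8, 0.2]
grip_width: 0.094
grip_force: 0.0
[-0.32  0.12  1.6   0.    1.42  1.25]
10 rows of [0.0026, 0.0172, 0.0015, 0.1047, -0.0003, -0.0005] |d| 0.0175 |w| 0.1047
```

```bash
python3 shift.py '[[0.0026,0.0172,0.0015,0.105,0,0],[0.0026,0.0172,0.0015,0.105,0,0],[0.0026,0.0172,0.0015,0.105,0,0],[0.0026,0.0172,0.0015,0.105,0,0],[0.0026,0.0172,0.0015,0.105,0,0],[0.0026,0.0172,0.0015,0.105,0,0],[0.0026,0.0172,0.0015,0.105,0,0],[0.0026,0.0172,0.0015,0.105,0,0],[0.0026,0.0172,0.0015,0.105,0,0],[0.0026,0.0172,0.0015,0.105,0,0]]'; python3 - <<'E'
from station import ctrl
from h import *
o=ctrl.get_obs()
print(o["qpos"].round(2),o["ee_pos"],R.from_euler('xyz',o["eef_rot"]).as_matrix().round(3))
plan(o,[.4985,-.222,.067],tool(30,90,180),6)
E
```

```text
time_s: 5.4
ee_pos: [0.4993, -0.2602, 0.1995]
eef_rot: [-2.088, -0.001, -0.001]
force: [0.2, 0.1, 0.1]
grip_width: 0.0938
grip_force: 0.0
[-0.82  0.75  1.21  0.71  1.98  0.76] [ 0.4993015  -0.26019957  0.19949268] [[ 1.     0.     0.001]
 [-0.001 -0.494  0.869]
 [ 0.001 -0.869 -0.494]]
6 rows of [-0.0001, 0.016, 0.0165, -0.0011, -0.0002, 0.0] |d| 0.023 |w| 0.0011
```

```bash
python3 shift.py '[[0,0.016,0.0165,0,0,0],[0,0.016,0.0165,0,0,0],[0,0.016,0.0165,0,0,0],[0,0.016,0.0165,0,0,0],[0,0.016,0.0165,0,0,0],[0,0.016,0.0165,0,0,0]]'; python3 - <<'E'
from station import ctrl
from h import *
o=ctrl.get_obs()
plan(o,[.4985,-.1455,.0665],tool(30,90,180),8)
cv2.imwrite("pics/s1.png",ctrl.camera("scene")["pixels"])
E
```

```text
time_s: 6.0
ee_pos: [0.4993, -0.221, 0.0664]
eef_rot: [-2.092, 0.0, -0.0]
force: [0.5, -0.8, -0.3]
grip_width: 0.094
grip_force: 0.0
8 rows of [-0.0001, -0.0047, 0.0082, -0.0003, -0.0, -0.0] |d| 0.0094 |w| 0.0003
```

View pics/s1.png

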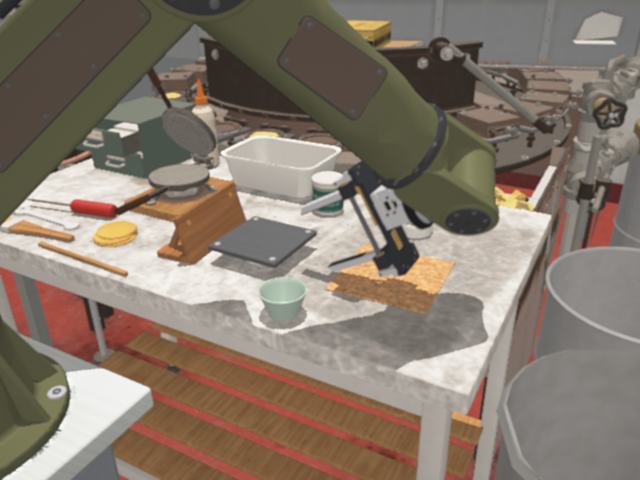

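The gripper is open at the -y side, with its lower finger near (350,268) low in front of the plate's far edge and clear of the cup. Advance under the rim.

```bash
python3 shift.py '[[0,-0.0047,0.0082,0,0,0],[0,-0.0047,0.0082,0,0,0],[0,-0.0047,0.0082,0,0,0],[0,-0.0047,0.0082,0,0,0],[0,-0.0047,0.0082,0,0,0],[0,-0.0047,0.0082,0,0,0],[0,-0.0047,0.0082,0,0,0],[0,-0.0047,0.0082,0,0,0],[0,0,0,0,0,0]]' - 15
```

```text
time_s: 6.95
ee_pos: [0.4992, -0.1445, 0.0674]
eef_rot: [-2.091, 0.0, 0.001]
force: [-0.3, -0.4, -0.8]
grip_width: 0.0938
grip_force: 0.0
```

```bash
python3 shift.py '[[0,-0.004,-0.0007,0,0,0],[0,-0.004,-0.0007,0,0,0],[0,-0.004,-0.0007,0,0,0],[0,-0.004,-0.0007,0,0,0],[0,-0.004,-0.0007,0,0,0],[0,-0.004,-0.0007,0,0,0],[0,-0.004,-0.0007,0,0,0]]'; python3 shift.py '[[0,-0.004,0.0004,0,0,0],[0,-0.004,0.0004,0,0,0],[0,-0.004,0.0004,0,0,0],[0,-0.004,0.0004,0,0,0],[0,-0.004,0.0004,0,0,0],[0,-0.004,0.0004,0,0,0],[0,-0.004,0.0004,0,0,0],[0,0,0,0,0,0]]';  python3 - <<'E'
from station import ctrl
from h import *
cv2.imwrite("pics/s2.png",ctrl.camera("scene")["pixels"][130:350,100:500].repeat(2,0).repeat(2,1))
E
```

```text
time_s: 7.65
ee_pos: [0.4993, -0.1358, 0.0944]
eef_rot: [-2.092, 0.0, -0.0]
force: [0.3, 1.2, -2.3]
grip_width: 0.0942
grip_force: 0.7
time_s: 8.45
ee_pos: [0.4994, -0.1193, 0.1173]
eef_rot: [-2.092, -0.0, 0.0]
force: [0.5, 0.2, -1.8]
grip_width: 0.0938
grip_force: 0.7
```

View pics/s2.png

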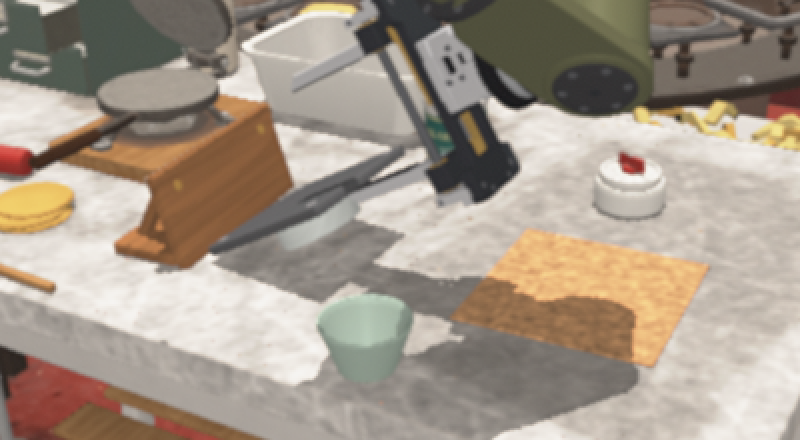

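The plate is tilted about 28° (its near edge is at crop (220,245) and its raised edge at (400,150)), resting on the lower finger. Next I close the gripper, moving the TCP down by the same amount so the lower finger stays put.

```bash
python3 shift.py '[[0,0.0035,0,0,0,0],[0,0.0035,0,0,0,0]]' 0.080; python3 shift.py '[[0,0.0035,0,0,0,0],[0,0.0035,0,0,0,0]]' 0.066; python3 shift.py '[[0,0.0035,0,0,0,0],[0,0.0035,0,0,0,0]]' 0.052;python3 shift.py '[[0,0.0035,0,0,0,0],[0,0.0035,0,0,0,0]]' 0.038; python3 shift.py '[[0,0.0035,0,0,0,0],[0,0.0035,0,0,0,0],[0,0,0,0,0,0]]' 0.024
```

```text
time_s: 8.7
ee_pos: [0.4993, -0.1233, 0.1106]
eef_rot: [-2.092, -0.0, -0.0]
force: [-0.3, -1.0, 0.4]
grip_width: 0.082
grip_force: 0.4
time_s: 8.9
ee_pos: [0.4992, -0.1268, 0.1044]
eef_rot: [-2.091, 0.0, -0.0]
force: [-0.2, -0.5, -0.4]
grip_width: 0.0679
grip_force: 0.4
time_s: 9.1
ee_pos: [0.4993, -0.1302, 0.0984]
eef_rot: [-2.091, 0.0, -0.0]
force: [-0.5, -0.9, -0.9]
grip_width: 0.054
grip_force: 0.4
time_s: 9.3
ee_pos: [0.4993, -0.1336, 0.0924]
eef_rot: [-2.092, 0.0, -0.0]
force: [0.0, -1.0, 0.1]
grip_width: 0.0401
grip_force: 0.4
time_s: 9.6
ee_pos: [0.4992, -0.1371, 0.0862]
eef_rot: [-2.091, 0.0, -0.0]
force: [0.3, 0.5, -2.0]
grip_width: 0.0243
grip_force: 0.6
```

```bash
python3 shift.py '[[0,0.0035,0,0,0,0],[0,0.0035,0,0,0,0],[0,0,0,0,0,0],[0,0,0,0,0,0]]' 0.0 10;  python3 shift.py '[[0,0,0,0,0,0],[0,0,0,0,0,0],[0,0,0,0,0,0]]' 0.0 40; python3 - <<'E'
from station import ctrl
from h import *
im=np.hstack([ctrl.camera("scene")["pixels"][150:300,150:450],ctrl.camera("top")["pixels"][205:355,190:490]])
im=np.vstack([im[:,:300],im[:,300:]])
cv2.imwrite("pics/s3.png",cv2.resize(im,None,fx=2,fy=2))
o=ctrl.get_obs(); print(o["ee_pos"],o["eef_rot"])
E
```

```text
time_s: 10.0
ee_pos: [0.4993, -0.1404, 0.0804]
eef_rot: [-2.091, 0.0, -0.0]
force: [1.0, 1.0, -3.1]
grip_width: 0.0099
grip_force: 10.0
time_s: 10.3
ee_pos: [0.4993, -0.1404, 0.0805]
eef_rot: [-2.092, 0.0, -0.0]
force: [-0.4, 1.3, -3.6]
grip_width: 0.0098
grip_force: 40.0
[ 0.49927068 -0.14039975  0.08053237] [-2.09163430e+00  1.26163560e-04 -1.00669464e-04]
```

View pics/s3.png

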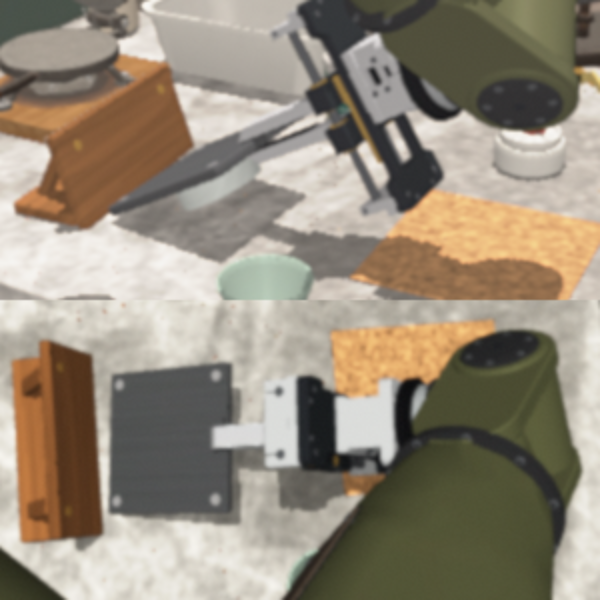

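The plate is gripped flush (opening 9.8 mm) at about 30° tilt. Its corners in the lower (top-camera) half are at (112,374), (230,365), (235,513) and (109,513). Next I measure its pose in the tool frame.

```bash
python3 - <<'E'
from station import ctrl
from h import *
c=ctrl.camera("top"); o=ctrl.get_obs(); M=R.from_euler('xyz',o["eef_rot"]).as_matrix(); p=o["ee_pos"]
hsv=cv2.cvtColor(c["pixels"],cv2.COLOR_BGR2HSV)
g=cv2.cvtColor(c["pixels"],cv2.COLOR_BGR2GRAY)
m=np.zeros(g.shape,np.uint8); m[233:315,238:310]=((g<100)&(hsv[...,1]<70))[233:315,238:310]
m=cv2.morphologyEx(m,cv2.MORPH_CLOSE,np.ones((7,7))); m=cv2.morphologyEx(m,cv2.MORPH_OPEN,np.ones((5,5)))
k=max(cv2.findContours(m,cv2.RETR_EXTERNAL,cv2.CHAIN_APPROX_NONE)[0],key=cv2.contourArea)[:,0]
E=c["extrinsics"]
def inplane(uv):
    uv=np.asarray(uv,float); d=np.c_[(uv[:,0]-c["cx"])/c["fx"],-(uv[:,1]-c["cy"])/c["fy"],-np.ones(len(uv))]@E[:3,:3].T
    n=-M[:,1]; q=p+n*.005; t=((q-E[:3,3])@n)/(d@n); return ((E[:3,3]+d*t[:,None]-p)@M)[:,[0,2]]*1000
print(inplane([[190+u/2-.25,205+(v-300)/2-.25] for u,v in((112,374),(230,365),(235,513),(109,513))]).round(1))
r=cv2.minAreaRect(inplane(k).astype(np.float32)); print(r)
E
```

```text
[[ 70.4 137.9]
 [ 65.    1.3]
 [-67.3  -2.1]
 [-64.2 139.6]]
((0.9154586791992188, 65.50161743164062), (144.4652862548828, 133.41397094726562), 89.17137145996094)
```

```bash
cat >> h.py <<'E'
C_T=np.array([.001,-.005,.138])   # plate's lower flat-side edge middle, in the tool frame
def Rlean(th=106,az=94.1): return tool(th,az,180)@R.from_euler('y',-1,degrees=True).as_matrix()
def Cw(o): return o["ee_pos"]+R.from_euler('xyz',o["eef_rot"]).as_matrix()@C_T
E
python3 - <<'E'
from station import ctrl
from h import *
o=ctrl.get_obs(); print(Cw(o).round(4))
M=Rlean(106); t=np.array([.506,-.028,.015]); plan(o,t-M@C_T,M,20)
E
```

```text
[ 0.5003 -0.0182  0.0162]
20 rows of [0.0006, -0.0087, -0.0002, -0.0665, -0.0022, -0.003] |d| 0.0087 |w| 0.0666
```

```bash
python3 shift.py '[[0.0006,-0.0087,-0.0002,-0.0665,-0.0022,-0.003],[0.0006,-0.0087,-0.0002,-0.0665,-0.0022,-0.003],[0.0006,-0.0087,-0.0002,-0.0665,-0.0022,-0.003],[0.0006,-0.0087,-0.0002,-0.0665,-0.0022,-0.003],[0.0006,-0.0087,-0.0002,-0.0665,-0.0022,-0.003],[0.0006,-0.0087,-0.0002,-0.0665,-0.0022,-0.003],[0.0006,-0.0087,-0.0002,-0.0665,-0.0022,-0.003],[0.0006,-0.0087,-0.0002,-0.0665,-0.0022,-0.003],[0.0006,-0.0087,-0.0002,-0.0665,-0.0022,-0.003],[0.0006,-0.0087,-0.0002,-0.0665,-0.0022,-0.003]]';python3 shift.py '[[0.0006,-0.0087,-0.0002,-0.0665,-0.0022,-0.003],[0.0006,-0.0087,-0.0002,-0.0665,-0.0022,-0.003],[0.0006,-0.0087,-0.0002,-0.0665,-0.0022,-0.003],[0.0006,-0.0087,-0.0002,-0.0665,-0.0022,-0.003],[0.0006,-0.0087,-0.0002,-0.0665,-0.0022,-0.003],[0.0006,-0.0087,-0.0002,-0.0665,-0.0022,-0.003],[0.0006,-0.0087,-0.0002,-0.0665,-0.0022,-0.003],[0.0006,-0.0087,-0.0002,-0.0665,-0.0022,-0.003],[0.0006,-0.0087,-0.0002,-0.0665,-0.0022,-0.003],[0.0006,-0.0087,-0.0002,-0.0665,-0.0022,-0.003]]'; python3 - <<'E'
from station import ctrl
from h import *
im=np.hstack([ctrl.camera("scene")["pixels"][120:320,130:430],ctrl.camera("top")["pixels"][180:380,170:470]])
im=np.vstack([im[:,:300],im[:,300:]])
cv2.imwrite("pics/s4.png",cv2.resize(im,None,fx=1.5,fy=1.5))
o=ctrl.get_obs(); print(o["qpos"].round(2),Cw(o).round(4))
M=Rlean(106); t=np.array([.506,-.028,.012]); plan(o,t-M@C_T,M,4)
E
```

```text
time_s: 11.45
ee_pos: [0.5038, -0.0791, 0.1404]
eef_rot: [-2.759, -0.003, 0.036]
force: [1.0, 0.2, -5.5]
grip_width: 0.0097
grip_force: 40.0
time_s: 12.45
ee_pos: [0.5053, 0.0063, 0.1494]
eef_rot: [2.86, 0.017, 0.066]
force: [-0.5, 0.4, -6.3]
grip_width: 0.0098
grip_force: 40.0
[ 0.08  0.31  1.73 -0.31  1.14  1.71] [ 0.5057 -0.026   0.0147]
4 rows of [-0.0, 0.0003, 0.0008, 0.0004, 0.0004, 0.0006] |d| 0.0009 |w| 0.0008
```

View pics/s4.png

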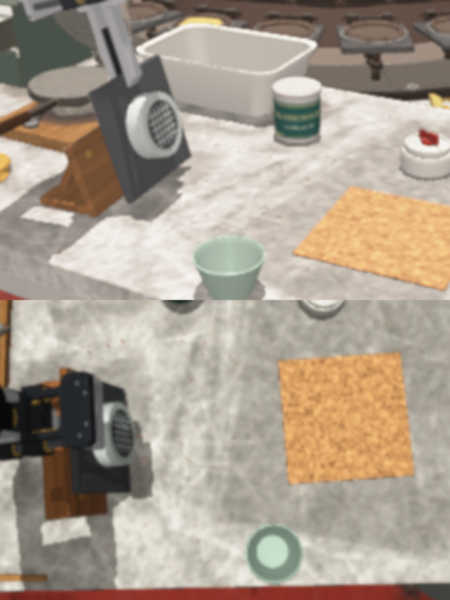

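The plate stands parallel to the board, about 25 mm in front of it, with its lower edge just above the table. In the scene half its lower corners are at (130,200) and (189,157).

```bash
python3 - <<'E'
from station import ctrl
from h import *
s=ctrl.camera("scene"); o=ctrl.get_obs(); M=R.from_euler('xyz',o["eef_rot"]).as_matrix()
for z in (.134,.138,.142): print(z,((proj(s,o["ee_pos"]+np.array([[-.067,.005,z],[.069,.005,z]])@M.T)-[130,120])*1.5).round(1).tolist())
# foot line of board as seen now by scene, predicted for foot mid offsets
f=np.array([np.cos(np.radians(4.1)),np.sin(np.radians(4.1)),0])
for y in (-.001,.001,.003): print(y,((proj(s,np.array([.504,y,0])-.09*f)-[130,120])*1.5).round(1))
# approach: horizontally along board normal (tool frame) and along plate
n=np.array([-np.sin(np.radians(4.1)),np.cos(np.radians(4.1)),0]); print("tool-frame of 1mm n:",(M.T@n*.001).round(5)," of 1mm down:",(M.T@[0,0,-.001]).round(5))
E
```

```text
0.134 [[129.8, 198.4], [190.8, 152.9]]
0.138 [[130.9, 201.6], [191.7, 155.8]]
0.142 [[132.0, 204.8], [192.6, 158.7]]
-0.001 [[ 95.7 219.1]]
0.001 [[ 94.3 218.7]]
0.003 [[ 93.  218.3]]
tool-frame of 1mm n: [-0.      -0.00096 -0.00027]  of 1mm down: [ 2.0e-05 -2.8e-04  9.6e-04]
```

```bash
python3 shift.py '[[0,-0.0029,-0.0008,0,0,0],[0,-0.0029,-0.0008,0,0,0],[0,-0.0029,-0.0008,0,0,0],[0,-0.0029,-0.0008,0,0,0],[0,-0.0029,-0.0008,0,0,0],[0,-0.0007,0.0024,0,0,0],[0,-0.0007,0.0024,0,0,0],[0,-0.0007,0.0024,0,0,0],[0,-0.0007,0.0024,0,0,0],[0,0,0,0,0,0]]'; python3 shift.py '[[0,-0.0019,-0.0005,0,0,0],[0,-0.0019,-0.0005,0,0,0],[0,-0.0019,-0.0005,0,0,0],[0,-0.0019,-0.0005,0,0,0],[0,0,0,0,0,0]]'; python3 - <<'E'
from station import ctrl
from h import *
print(Cw(ctrl.get_obs()).round(4))
E
```

```text
time_s: 13.6
ee_pos: [0.5042, 0.0208, 0.1389]
eef_rot: [2.862, 0.018, 0.067]
force: [-0.3, 0.2, -5.2]
grip_width: 0.0095
grip_force: 40.0
time_s: 14.1
ee_pos: [0.5039, 0.029, 0.1392]
eef_rot: [2.862, 0.017, 0.067]
force: [1.1, 0.6, -4.9]
grip_width: 0.01
grip_force: 40.0
[ 0.5049 -0.0043  0.0052]
```

Expected contact with the board is close now; small steps.

```bash
for i in 1 2; do python3 shift.py '[[0,-0.0019,-0.0005,0,0,0],[0,0,0,0,0,0]]'|grep -E 'pos|force'; done; python3 shift.py '[[0,-0.001,-0.0003,0,0,0],[0,0,0,0,0,0]]'|grep -E 'pos|force'
```

```text
ee_pos: [0.5038, 0.0308, 0.1391]
force: [-0.8, 0.1, -4.3]
grip_force: 40.0
ee_pos: [0.5036, 0.0321, 0.1391]
force: [-0.8, -4.6, -6.2]
grip_force: 40.0
ee_pos: [0.5036, 0.0326, 0.1391]
force: [0.8, -10.8, -6.8]
grip_force: 40.1
```

```bash
python3 - <<'E'
from station import ctrl
from h import *
print(Cw(ctrl.get_obs()).round(4))
E
```

```text
[ 0.5045 -0.0011  0.0052]
```

```bash
python3 shift.py '[[0,0.0008,0.001,0,0,0],[0,0,0.0015,0,0,0],[0,0,0.001,0,0,0],[0,0,0,0,0,0]]'|grep -E 'pos|force'; for i in 1 2; do python3 shift.py '[[0,0,0.0008,0,0,0],[0,0,0,0,0,0]]'|grep -E 'pos|force'; done
```

```text
ee_pos: [0.504, 0.0318, 0.138]
force: [-8.6, -1.1, 18.3]
grip_force: 40.0
ee_pos: [0.5041, 0.0318, 0.138]
force: [-13.0, 0.7, 26.9]
grip_force: 40.0
ee_pos: [0.5042, 0.0318, 0.1379]
force: [-16.1, 3.0, 35.4]
grip_force: 40.0
```

```bash
python3 shift.py '[[0,0,-0.0016,0,0,0],[0,0,-0.0016,0,0,0],[0,0,0,0,0,0]]'|grep -E 'pos|force';  python3 - <<'E'
from station import ctrl
from h import *
o=ctrl.get_obs(); M=R.from_euler('xyz',o["eef_rot"]).as_matrix()
print(Cw(o).round(4), (M.T@o["moment"]).round(2),o["force"].round(1), np.degrees(R.from_matrix(Rlean().T@M).as_rotvec()).round(2))
s=ctrl.camera("scene");cv2.imwrite("pics/s5.png",cv2.resize(s["pixels"][140:280,150:290],None,fx=4,fy=4,interpolation=cv2.INTER_CUBIC))
E
```

```text
ee_pos: [0.5039, 0.032, 0.1382]
force: [-1.5, -5.4, 0.9]
grip_force: 40.0
[ 0.505  -0.0015  0.0042] [-1.05 -0.4  -0.17] [-1.5 -5.4  0.9] [-0.11  0.04  0.  ]
```

View pics/s5.png

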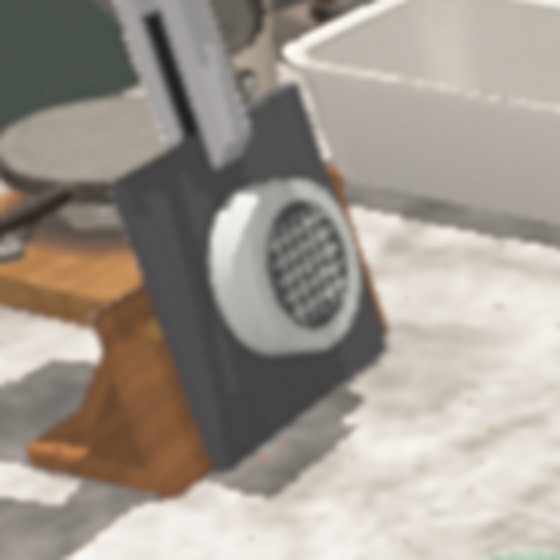

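The plate is against the board. Its lower left corner (215,470) is on the table and the right one (383,340) looks slightly raised. I'll measure the in-plane tilt.

```bash
python3 - <<'E'
from station import ctrl
from h import *
c=ctrl.camera("scene"); o=ctrl.get_obs(); M=R.from_euler('xyz',o["eef_rot"]).as_matrix(); p=o["ee_pos"]; E=c["extrinsics"]
uv=np.array([[150+(u+.5)/4-.5,140+(v+.5)/4-.5] for u,v in((215,470),(385,342),(297,83),(117,183))])
d=np.c_[(uv[:,0]-c["cx"])/c["fx"],-(uv[:,1]-c["cy"])/c["fy"],-np.ones(4)]@E[:3,:3].T
n=M[:,1]; q=p+n*.005; t=((q-E[:3,3])@n)/(d@n); W=E[:3,3]+d*t[:,None]
print(W.round(4)); print(((W-p)@M*1000).round(1))
E
```

```text
[[ 0.4319 -0.0153  0.0107]
 [ 0.5713 -0.0057  0.0095]
 [ 0.5683  0.0303  0.1346]
 [ 0.434   0.0209  0.1354]]
[[-73.    5.  135.3]
 [ 66.8   5.  134.2]
 [ 64.2   5.    4.1]
 [-70.5   5.    5.5]]
```

Level to within measurement noise, and resting on the table at the foot. Now release.

```bash
python3 shift.py '[[0,0,0,0,0,0],[0,0,0,0,0,0]]' - 5; python3 shift.py '[[0,0,0,0,0,0],[0,0,0,0,0,0],[0,0,0,0,0,0]]' 0.024;  python3 - <<'E'
from station import ctrl
from h import *
s=ctrl.camera("scene");cv2.imwrite("pics/s6.png",cv2.resize(s["pixels"][140:280,150:290],None,fx=4,fy=4,interpolation=cv2.INTER_CUBIC))
E
```

```text
time_s: 16.1
ee_pos: [0.5039, 0.0323, 0.1379]
eef_rot: [2.861, 0.016, 0.067]
force: [-0.1, -3.8, 2.3]
grip_width: 0.0104
grip_force: 5.0
time_s: 16.4
ee_pos: [0.5037, 0.0326, 0.1375]
eef_rot: [2.862, 0.017, 0.067]
force: [0.5, 0.3, 0.5]
grip_width: 0.0238
grip_force: 0.0
```

View pics/s6.png

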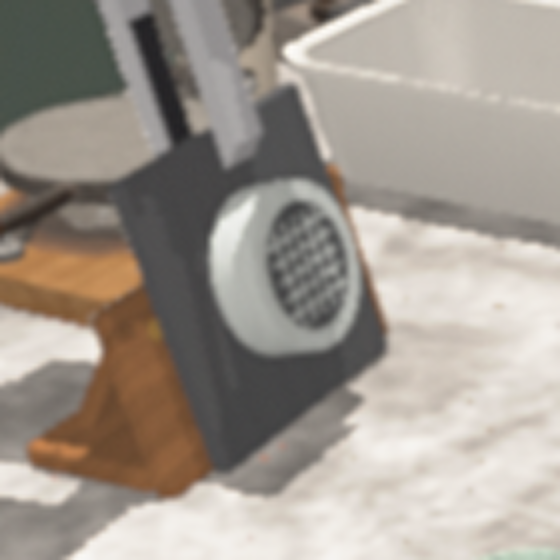

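The plate stands by itself, leaning flush on the board with its lower edge at the foot and both fingers off it. Withdraw along the fingers, then reorient to grip the boss.

```bash
python3 shift.py '[[0,0,-0.006,0,0,0],[0,0,-0.008,0,0,0],[0,0,-0.012,0,0,0],[0,0,-0.016,0,0,0],[0,0,-0.02,0,0,0],[0,0,-0.03,0,0,0],[0,0,-0.03,0,0,0],[0,0,-0.03,0,0,0]]'; python3 - <<'E'
from station import ctrl
from h import *
o=ctrl.get_obs(); M=R.from_euler('xyz',o["eef_rot"]).as_matrix()
print((M.T@(np.array([.505,-.20,.29])-o["ee_pos"])/8).round(4))
o2=dict(o); o2["ee_pos"]=np.array([.505,-.2,.29]); plan(o2,[.515,-.22,.26],tool(16,94.1,90),20)
E
```

```text
time_s: 17.25
ee_pos: [0.503, 0.0751, 0.2858]
eef_rot: [2.862, 0.016, 0.067]
force: [-0.5, -0.6, -0.2]
grip_width: 0.0241
grip_force: 0.0
[-0.0021  0.0331  0.009 ]
20 rows of [-0.0011, 0.0016, 0.0011, 0.0601, 0.0611, -0.0611] |d| 0.0022 |w| 0.1052
```

```bash
python3 shift.py '[[-0.002,0.033,0.009,0,0,0],[-0.002,0.033,0.009,0,0,0],[-0.002,0.033,0.009,0,0,0],[-0.002,0.033,0.009,0,0,0],[-0.002,0.033,0.009,0,0,0],[-0.002,0.033,0.009,0,0,0],[-0.002,0.033,0.009,0,0,0],[-0.002,0.033,0.009,0,0,0]]' 0.094; python3 shift.py '[[-0.0011,0.0016,0.0011,0.06,0.061,-0.061],[-0.0011,0.0016,0.0011,0.06,0.061,-0.061],[-0.0011,0.0016,0.0011,0.06,0.061,-0.061],[-0.0011,0.0016,0.0011,0.06,0.061,-0.061],[-0.0011,0.0016,0.0011,0.06,0.061,-0.061],[-0.0011,0.0016,0.0011,0.06,0.061,-0.061],[-0.0011,0.0016,0.0011,0.06,0.061,-0.061],[-0.0011,0.0016,0.0011,0.06,0.061,-0.061],[-0.0011,0.0016,0.0011,0.06,0.061,-0.061],[-0.0011,0.0016,0.0011,0.06,0.061,-0.061]]'; python3 shift.py '[[-0.0011,0.0016,0.0011,0.06,0.061,-0.061],[-0.0011,0.0016,0.0011,0.06,0.061,-0.061],[-0.0011,0.0016,0.0011,0.06,0.061,-0.061],[-0.0011,0.0016,0.0011,0.06,0.061,-0.061],[-0.0011,0.0016,0.0011,0.06,0.061,-0.061],[-0.0011,0.0016,0.0011,0.06,0.061,-0.061],[-0.0011,0.0016,0.0011,0.06,0.061,-0.061],[-0.0011,0.0016,0.0011,0.06,0.061,-0.061],[-0.0011,0.0016,0.0011,0.06,0.061,-0.061],[-0.0011,0.0016,0.0011,0.06,0.061,-0.061]]'; python3 - <<'E'
from station import ctrl
from h import *
o=ctrl.get_obs(); print(o["qpos"].round(2))
F=np.array([.5037,.0162,.0662]); M=tool(16,94.1,90); plan(o,F-M[:,2]*.15,M,8)
for n in("scene","top"):
    c=ctrl.camera(n); hsv=cv2.cvtColor(c["pixels"],cv2.COLOR_BGR2HSV); g=hsv[...,2]
    B=F-M[:,2]*.034; a=np.linspace(0,2*np.pi,40)[:,None]
    ring=lambda P,r: proj(c,P+r*(np.cos(a)*M[:,0]+np.sin(a)*M[:,1]))
    u=proj(c,B)[0]; print(n,"predicted boss face centre",u.round(1))
    # search offset of the predicted model: bright boss outline against dark plate
    def score(P):
        i=ring(P,.0355).round().astype(int); e=ring(P-0*B,.0); out=ring(P+M[:,2]*.024,.046).round().astype(int)
        return g[i[:,1],i[:,0]].astype(float).mean()-g[out[:,1],out[:,0]].astype(float).mean()
    best=max((score(B+dx*M[:,1]+dz*M[:,0]),dx,dz) for dx in np.arange(-.012,.0121,.001) for dz in np.arange(-.012,.0121,.001)); print(best, score(B), "axes y,x:",M[:,1].round(2),M[:,0].round(2))
E
```

```text
time_s: 18.05
ee_pos: [0.5055, -0.2007, 0.2888]
eef_rot: [2.861, 0.016, 0.067]
force: [1.3, 0.4, -0.4]
grip_width: 0.085
grip_force: 0.0
time_s: 19.05
ee_pos: [0.5038, -0.2171, 0.277]
eef_rot: [-2.975, -0.574, 0.721]
force: [-0.7, 0.2, 1.4]
grip_width: 0.0936
grip_force: 0.0
time_s: 20.05
ee_pos: [0.5163, -0.2202, 0.2594]
eef_rot: [3.138, -1.292, 1.648]
force: [0.1, -0.1, 0.6]
grip_width: 0.0941
grip_force: 0.0
[-0.76  0.78  1.15  0.9   2.18 -0.7 ]
8 rows of [-0.0151, 0.0005, 0.0163, -0.0002, -0.0, 0.0002] |d| 0.0222 |w| 0.0003
scene predicted boss face centre [226.8 206.9]
(np.float64(95.10000000000001), np.float64(-0.0029999999999999923), np.float64(0.005000000000000015)) 75.22500000000001 axes y,x: [1.   0.07 0.  ] [-0.02  0.27  0.96]
top predicted boss face centre [238.6 271.1]
(np.float64(89.02499999999999), np.float64(0.003000000000000013), np.float64(0.006000000000000016)) 75.9 axes y,x: [1.   0.07 0.  ] [-0.02  0.27  0.96]
```

```bash
python3 shift.py '[[-0.015,0.0005,0.0163,0,0,0],[-0.015,0.0005,0.0163,0,0,0],[-0.015,0.0005,0.0163,0,0,0],[-0.015,0.0005,0.0163,0,0,0],[-0.015,0.0005,0.0163,0,0,0],[-0.015,0.0005,0.0163,0,0,0],[-0.015,0.0005,0.0163,0,0,0],[-0.015,0.0005,0.0163,0,0,0],[0,0,0,0,0,0]]';  python3 - <<'E'
from station import ctrl
from h import *
o=ctrl.get_obs()
F=np.array([.5037,.0162,.0662]); M=tool(16,94.1,90); F=F+.002*M[:,0]; plan(o,F-M[:,2]*.037,M,10)
E
```

```text
time_s: 21.05
ee_pos: [0.5131, -0.1269, 0.1063]
eef_rot: [-3.124, -1.289, 1.624]
force: [0.1, -0.7, 1.2]
grip_width: 0.0937
grip_force: 0.0
10 rows of [0.0003, 0.0001, 0.0112, 0.0, 0.0002, -0.0005] |d| 0.0112 |w| 0.0006
```

```bash
python3 shift.py '[[0.0003,0,0.0112,0,0,0],[0.0003,0,0.0112,0,0,0],[0.0003,0,0.0112,0,0,0],[0.0003,0,0.0112,0,0,0],[0.0003,0,0.0112,0,0,0],[0.0003,0,0.0112,0,0,0],[0.0003,0,0.0112,0,0,0],[0.0003,0,0.0112,0,0,0],[0,0,0.007,0,0,0],[0,0,0,0,0,0]]'; python3 shift.py '[[0,0,0.005,0,0,0],[0,0,0.005,0,0,0],[0,0,0.003,0,0,0],[0,0,0,0,0,0]]';  python3 - <<'E'
from station import ctrl
from h import *
o=ctrl.get_obs()
F=np.array([.5037,.0162,.0662]); M=tool(16,94.1,90); F=F+.002*M[:,0]; plan(o,F-M[:,2]*.037,M,1); print(o["force"].round(1),o["moment"].round(2))
E
```

```text
time_s: 22.05
ee_pos: [0.5069, -0.0339, 0.0823]
eef_rot: [-3.132, -1.29, 1.632]
force: [0.0, 0.1, -0.2]
grip_width: 0.0938
grip_force: 0.0
time_s: 22.45
ee_pos: [0.5061, -0.0221, 0.0789]
eef_rot: [-3.134, -1.29, 1.633]
force: [0.5, 0.4, -0.6]
grip_width: 0.0941
grip_force: 0.0
1 rows of [0.0004, 0.0003, 0.0033, 0.001, 0.0019, -0.0026] |d| 0.0034 |w| 0.0034
[ 0.5  0.4 -0.6] [-0.41  0.06 -0.01]
```

```bash
python3 shift.py '[[0,0,0.003,0,0,0],[0,0,0,0,0,0]]' 0.08|grep -E 'pos|force|width'; python3 shift.py '[[0,0,0,0,0,0],[0,0,0,0,0,0],[0,0,0,0,0,0]]' 0.06 5; python3 - <<'E'
from station import ctrl
from h import *
o=ctrl.get_obs(); M=R.from_euler('xyz',o["eef_rot"]).as_matrix(); print("tool-frame force",(M.T@o["force"]).round(1),(M.T@o["moment"]).round(2))
E
```

```text
ee_pos: [0.506, -0.0193, 0.0781]
force: [3.2, 0.3, -0.1]
grip_width: 0.0822
grip_force: 1.6
time_s: 22.95
ee_pos: [0.5062, -0.0196, 0.0782]
eef_rot: [-3.136, -1.289, 1.635]
force: [4.1, 0.1, 0.1]
grip_width: 0.0762
grip_force: 5.0
tool-frame force [ 0.   4.1 -0.2] [-0.6  -0.45  0.05]
```

```bash
python3 shift.py '[[0,0.001,0,0,0,0],[0,0,0,0,0,0],[0,0,0,0,0,0]]' 0.06 50; python3 shift.py '[[0.001,0,-0.002,0,0,0],[0.002,0,-0.004,0,0,0],[0.003,0,-0.007,0,0,0],[0.005,0,-0.01,0,0,0],[0.005,0,-0.01,0,0,0],[0.007,0,-0.01,0,0,0],[0.01,0,-0.01,0,0,0],[0.01,0,-0.01,0,0,0],[0.01,0,-0.01,0,0,0],[0,0,0,0,0,0]]'; python3 - <<'E'
from station import ctrl
from h import *
o=ctrl.get_obs(); M=R.from_euler('xyz',o["eef_rot"]).as_matrix(); print(o["qpos"].round(2),"tool-frame",(M.T@o["force"]).round(1),(M.T@o["moment"]).round(2))
plan(o,[.52,-.26,.22],tool(90,94.1,90),14)
E
```

```text
time_s: 23.25
ee_pos: [0.5066, -0.0195, 0.0781]
eef_rot: [-3.132, -1.29, 1.632]
force: [-4.5, -2.6, 3.3]
grip_width: 0.0754
grip_force: 50.0
time_s: 24.25
ee_pos: [0.5115, -0.0757, 0.1512]
eef_rot: [3.139, -1.288, 1.642]
force: [0.0, -0.3, -6.8]
grip_width: 0.0752
grip_force: 50.0
[-0.6   0.75  1.5   0.91  1.86 -0.87] tool-frame [-6.6 -0.   1.6] [-0.01 -1.53  0.08]
14 rows of [-0.0075, -0.0003, -0.0131, 0.0002, -0.092, -0.0001] |d| 0.0151 |w| 0.092
```

```bash
python3 shift.py '[[-0.0075,-0.0003,-0.013,0,-0.092,0],[-0.0075,-0.0003,-0.013,0,-0.092,0],[-0.0075,-0.0003,-0.013,0,-0.092,0],[-0.0075,-0.0003,-0.013,0,-0.092,0],[-0.0075,-0.0003,-0.013,0,-0.092,0],[-0.0075,-0.0003,-0.013,0,-0.092,0],[-0.0075,-0.0003,-0.013,0,-0.092,0]]'; python3 shift.py '[[-0.0075,-0.0003,-0.013,0,-0.092,0],[-0.0075,-0.0003,-0.013,0,-0.092,0],[-0.0075,-0.0003,-0.013,0,-0.092,0],[-0.0075,-0.0003,-0.013,0,-0.092,0],[-0.0075,-0.0003,-0.013,0,-0.092,0],[-0.0075,-0.0003,-0.013,0,-0.092,0],[-0.0075,-0.0003,-0.013,0,-0.092,0],[0,0,0,0,0,0]]'; python3 - <<'E'
from station import ctrl
from h import *
o=ctrl.get_obs(); print(o["qpos"].round(2))
plan(o,[.5345,-.3213,.10],tool(90,93,90),8)
E
```

```text
time_s: 24.95
ee_pos: [0.5158, -0.1781, 0.1526]
eef_rot: [-3.138, -0.643, 1.638]
force: [-0.2, 0.3, -6.2]
grip_width: 0.0752
grip_force: 50.0
time_s: 25.75
ee_pos: [0.52, -0.2573, 0.2189]
eef_rot: [-3.141, 0.0, 1.642]
force: [0.2, 0.7, -5.6]
grip_width: 0.0753
grip_force: 50.0
[-0.52  0.37  1.44 -0.    1.33 -0.59]
8 rows of [-0.0081, 0.0013, 0.0149, -0.0001, 0.0, 0.0023] |d| 0.017 |w| 0.0023
```

```bash
python3 shift.py '[[-0.0081,0.0013,0.0149,0,0,0.0023],[-0.0081,0.0013,0.0149,0,0,0.0023],[-0.0081,0.0013,0.0149,0,0,0.0023],[-0.0081,0.0013,0.0149,0,0,0.0023],[-0.0081,0.0013,0.0149,0,0,0.0023],[-0.0081,0.0013,0.0149,0,0,0.0023],[-0.0081,0.0013,0.0149,0,0,0.0023],[-0.0081,0.0013,0.0149,0,0,0.0023],[0,0,0,0,0,0]]'; python3 shift.py '[[0,0,0.01,0,0,0],[0,0,0.01,0,0,0],[0,0,0.01,0,0,0],[0,0,0.01,0,0,0],[0,0,0.006,0,0,0],[0,0,0.004,0,0,0],[0,0,0,0,0,0]]'; python3 - <<'E'
from station import ctrl
from h import *
o=ctrl.get_obs(); plan(o,[.5345,-.3213,.045],tool(90,93,90),2)
E
```

```text
time_s: 26.65
ee_pos: [0.533, -0.3225, 0.0956]
eef_rot: [-3.137, -0.003, 1.621]
force: [-0.0, -0.0, -5.1]
grip_width: 0.0751
grip_force: 50.0
time_s: 27.35
ee_pos: [0.5336, -0.3219, 0.0478]
eef_rot: [-3.139, -0.002, 1.622]
force: [0.1, -0.3, -6.1]
grip_width: 0.0751
grip_force: 50.0
2 rows of [0.0003, 0.0005, 0.0014, -0.0013, -0.0009, -0.0005] |d| 0.0015 |w| 0.0017
```

```bash
python3 shift.py '[[0.0003,0.0005,0.002,0,0,0],[0.0003,0.0005,0.002,0,0,0],[0,0,0.001,0,0,0],[0,0,0,0,0,0]]'|grep -E 'pos|force'; for i in 1 2 3; do python3 shift.py '[[0,0,0.001,0,0,0],[0,0,0,0,0,0]]'|grep -E 'pos|^force'; done
```

```text
ee_pos: [0.5347, -0.3213, 0.0432]
force: [0.8, -0.1, -5.0]
grip_force: 50.0
ee_pos: [0.5347, -0.3213, 0.0423]
force: [0.7, 0.3, -6.0]
ee_pos: [0.5347, -0.3214, 0.0413]
force: [0.5, 0.5, -4.7]
ee_pos: [0.5348, -0.3215, 0.0409]
force: [-3.5, 0.5, 2.8]
```

```bash
python3 shift.py '[[0,0,0.001,0,0,0],[0,0,0,0,0,0]]'|grep -E 'pos|^force'; python3 shift.py '[[0,0,0,0,0,0],[0,0,0,0,0,0]]' 0.06 10|grep -E 'pos|force'; python3 shift.py '[[0,0,0,0,0,0],[0,0,0,0,0,0]]' 0.06 4|grep -E 'pos|force';  python3 shift.py '[[0,0,0,0,0,0],[0,0,0,0,0,0],[0,0,0,0,0,0]]' 0.094
```

```text
ee_pos: [0.5347, -0.3216, 0.0408]
force: [-9.5, 2.9, 12.2]
ee_pos: [0.5347, -0.3217, 0.0402]
force: [-5.3, 1.2, 5.7]
grip_force: 10.0
ee_pos: [0.5348, -0.3216, 0.0402]
force: [-4.6, 0.8, 4.6]
grip_force: 4.0
time_s: 29.25
ee_pos: [0.5348, -0.3213, 0.0393]
eef_rot: [-3.14, -0.001, 1.622]
force: [-0.2, 1.1, -0.4]
grip_width: 0.0935
grip_force: 0.0
```

```bash
python3 shift.py '[[0,0,-0.005,0,0,0],[0,0,-0.01,0,0,0],[0,0,-0.015,0,0,0],[0,0,-0.02,0,0,0],[0,0,-0.03,0,0,0],[0,0,-0.03,0,0,0],[0,0,-0.03,0,0,0],[0,0,-0.03,0,0,0],[0,0,-0.03,0,0,0]]'; python3 shift.py '[[0.04,0,0,0,0,0],[0.04,0,0,0,0,0],[0.04,0,0,0,0,0],[0.04,0,0,0,0,0],[0.04,0,0,0,0,0],[0.04,0,0,0,0,0],[0.04,0,0,0,0,0],[0.04,0,0,0,0,0],[0.04,0,0,0,0,0],[0,0,0,0,0,0]]'; python3 - <<'E'
from station import ctrl
from h import *
c=ctrl.camera("top"); hsv=cv2.cvtColor(c["pixels"],cv2.COLOR_BGR2HSV); H,S,V=[hsv[...,i] for i in range(3)]
def rect(mask,z,x0=340,y0=200,x1=462,y1=318,close=5):
    m=np.zeros(H.shape,np.uint8); m[y0:y1,x0:x1]=mask[y0:y1,x0:x1]; m=cv2.morphologyEx(m,cv2.MORPH_CLOSE,np.ones((close,close)))
    k=max(cv2.findContours(m,cv2.RETR_EXTERNAL,cv2.CHAIN_APPROX_NONE)[0],key=cv2.contourArea)[:,0]
    r=cv2.minAreaRect((ray(c,k,z)[:,:2]*1000).astype(np.float32)); print(np.round(r[0],1),np.round(r[1],1),round(r[2],1))
print("mat"); rect((S>90)&(H<25),.003,close=25)
print("plate"); rect((V<110)&(S<80),.013,360,220,445,300,close=25)
print("boss"); rect((V>140)&(S<60),.037,370,225,430,290)
for n,uv in (("tin",(287,157)),("timer",(384,171)),("cup",(352,348))): pass
np.set_printoptions(linewidth=200); print(V[215:305:6,350:452:6]); print(S[215:305:6,350:452:6])
a=cv2.imread("pics/top0.png").astype(int); d=np.abs(a-c["pixels"]).max(2)
for n,(u,v) in (("tin",(288,163)),("timer",(384,173)),("cup",(352,348))): print(n,"changed px",int((d[v-22:v+22,u-22:u+22]>40).sum()))
E
```

```text
time_s: 30.15
ee_pos: [0.5349, -0.3214, 0.2422]
eef_rot: [-3.141, -0.0, 1.622]
force: [0.6, 1.1, 0.6]
grip_width: 0.0939
grip_force: 0.0
time_s: 31.15
ee_pos: [0.5162, 0.0415, 0.2414]
eef_rot: [-3.141, -0.002, 1.626]
force: [0.5, -0.4, -0.5]
grip_width: 0.0939
grip_force: 0.0
mat
[ 534.6 -321.2] [164.6 164.8] 2.9
plate
[ 533.4 -323.6] [132.8 133.2] 3.3
boss
[ 534.3 -323.7] [76.6 74.9] 88.9
[[178 172 168 178 192 176 170 179 166 185 177 195 193 179 197 159 170]
 [177 204 212 213 225 216 210 216 214 228 224 202 217 200 224 164 169]
 [172 190 232  99  94  93  94  94  93  91  90  90  89  88 196 175 174]
 [178 180 229  95  94  94  95  94  93  92  89  89  90  89 170 187 159]
 [177 181 222  92  95  94  94 140 244 241 243 138  91  90 125 183 165]
 [184 180 230  90  93  93 114 236 125 183 132 235 120  90  95 205 165]
 [174 162 219  88  94  94 239 116 186 209 182 128 240  88  86 189 162]
 [165 186 212 102  95  93 241 107 141 176 151 117 245  89  89 199 185]
 [167 169 227 108  96  94 166 191 163 179 209 170 236  86  88 220 188]
 [176 171 235 172  95  94  91 241 217 117 159 243  89  88  89 226 17
[... 777 characters left out ...]
86  25]
 [ 26  30 139  12   5   5   4   7   8   6   8   8   5   3   0 115  25]
 [ 23  25 140  63   5   0   5   5   7   9   7   7   4   6   3 132  22]
 [ 24  24 136  87   8   3  11  11   8   7   9   8   4   3   6 138  22]
 [ 23  24 131 132   3   3   3   4   9   7   8   4   6   0   6 138  23]
 [ 25  25 139 136   5   3   5   3  13  10  12   0   6   3   9 137  22]
 [ 25  23 136 139   5   6   6   6   8   3   6   6   3   6   3 125  23]
 [ 22  22 136 140   6   6   3   3   6   8   0   8   3   9   6 101  36]
 [ 25  22 123 132   9  37  86 125 134 138 136 135 142 139 135 138  58]
 [ 25  24 107 137 137 132 139 131 126 118  83  62  41  31  26  24  23]]
tin changed px 0
timer changed px 0
cup changed px 0
```

The plate lies flat and within about 3 mm of the mat's centre, aligned with it, boss up. The bystanders are unchanged.

```bash
python3 -c "
from station import ctrl
print(ctrl.hand_in())"
```

```text
the job is handed in; nothing more can be done
None
```

The job is handed in: the plate was levered up and left leaning on the board by itself, then laid gently round face up within about 3 mm of the mat's centre, with the tin, timer and cup unmoved, at about 31 s of the 67 s.

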